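Close the gel tank's cover and press start

ROBOT

A 6-joint arm with a two-finger parallel gripper is mounted at the origin on the work surface. World frame = base frame: x ahead of the robot, y to its left, z up, the work surface at z = 0. Lengths are in m, angles in degrees, forces in N, time in s.
With the tool pointing down it reaches from about 0.35 to 0.875 m from the base axis. Payload 4.2 kg.
Tool frame: the origin (TCP) lies at the very end of the fingers, on their centre line; the grasp point (between the pads) lies 19 mm behind it; z points along the fingers, y is the line along which they close (so a half turn about z gives the same grasp; the last joint's range is limited). The gripper opens to 87 mm and grips with 3 to 60 N. Pads are 19 mm wide; open, the fingers measure 117 mm over their backs; the gripper's body (75 mm by 190 mm) begins 51 mm behind the grasp point.
Start: joints at [-54.339, 22.042, 0.453, 0, -68.411, -14.817], TCP at [0.222, -0.584, 0.223] pointing down, gripper open.
Joint ranges: [-179.83, 179.83], [-69.29, 118.12], [-61.27, 80.66], [-181.25, 117.63], [-171.15, -9.14], [-177.46, 177.46]. Speed limits (degrees/s): [159.86, 159.86, 180, 180, 180, 180].

INTERFACE

Orientations are given as a 3x3 rotation matrix whose columns are the frame's x, y, z axes.
In Python, from station import * gives the robot as it stands.
- The arm moves only by the shell command python3 -m pendant 'ROWS'. ROWS is JSON, a list of rows, each an object of numbers: "x", "y", "z": the shift along the world's x, y, z normalised to -1 to 1, where 1 is 250 mm; "rx", "ry", "rz": the turn, a rotation vector about the world's x, y, z normalised to -1 to 1, where 1 is 180 degrees; "claw": the opening, from 0 (shut) to 1 (fully open). A call has exactly 8 rows; each row is the pose to reach, as a shift and turn from the pose commanded when the call began, turning the shorter way round; what a row does not reach only later rows make up. A row lasts 1/8 s, in which the tool goes at most 62.5 mm and 10.7 degrees, less where a joint would pass 70% of its speed; a pose out of reach is approached as far as the arm can. A call with a number of a shift or a turn outside -1 to 1 is refused whole. A call with a gripper value outside its range is refused whole. The fingers move at their own pace and stop on an object; the grip force is fixed at half the most. Time passes only in rows, so rows that repeat a pose let the fingers close, or fill a call up. It gives the time, the measured TCP pose, the force, the opening and the grip force at its end, in the units of the state.
- sense(): the state, without advancing time (a new reading comes with each control period).
- capture(name): name is "scene" or "top"; returns a dict with "color" (384x512x3 uint8, red, green, blue), "mtx" (3x3 intrinsics, pixels), "world_to_cam" (4x4, takes a point from world to camera coordinates). Camera axes: x right, y up, looking along -z (the intrinsics and any distortion apply to the point x, -y, -z); pixel columns grow to the right and rows downward; lengths in m; the calibration is good to about 2 mm. A picture is of the moment at which its call begins. There is no depth.
- finish_job(): hands the job in; it is judged then, once.
Trained networks look in a picture, given as the dict that the camera call returned (one of the last four; its "shot" number tells which), for a name from the list of things; names that differ only in an ending like _2 or _b are one class to them, and where a whole thing is asked for, a point or a joint stands for the part that bears it (a point fixed in the world has none). Each returns a list of dicts, best first, with "conf" (0 to 1); they miss things now and then, are a little off and sometimes report something else, mostly with a low value. They report only what shows in the picture. A call takes as long as a camera call. They do not tell look-alikes from the thing itself.
- search_frame(picture, label): "centre" ([column, row] in pixels, amid what is visible of it).
- regions_of(picture, label): "region" (384x512 bool, what is visible of it) and "centre" ([column, row] in pixels, amid what is visible of it).
The state is a dict: "time_s": time; "joints": joint angles; "joint_velocities": joint speeds; "effort": joint torques, N m; "tcp_pos": TCP position; "ee_rot": TCP orientation; "wrist_force": force on the tool from outside, world axes, zero at the start; "moment": the same for the moment, N m; "gripper_width": opening from 0.0 (shut) to 1.0 (fully open); "gripper_force": force on a finger pad.
Only numpy, scipy, OpenCV 4.12 (cv2) and the standard library are available. Lean on these libraries where they do the work, as an engineer would, in place of code of your own. Each camera call takes 0.05 s, during which the arm holds its last target. There are 200 camera calls.

TASK

Start the gel run: with the fingertips, push the sliding cover of the gel tank fully shut by its orange tab, then gently press the green button on the blue power supply all the way in, let it spring back and withdraw. Do not touch the red or yellow button, and leave the bottle, vial and beaker standing where they are.

Things in the scene. Friction and masses are not known exactly. Their poses are not given: they have to be found in the camera images.
- psu: blue bench power supply, 160 (its x) x 220 (its y) x 70 mm high, fixed to the bench; origin at the centre of its underside, z up. Three round push buttons stand in a row along its y on its flat light-grey top, 60 mm apart, in any order, 30 mm from its centre line towards its -x side; a flat display lies behind them
- start_base: the green start button with its black round housing (44 mm across, 12 mm high) on top of the power supply; origin at the centre of the housing's underside, 70 mm above the bench, z up
- start_top (a point): centre of the top face of the green button (28 mm across), which it follows as the button moves; with the button out it is 94 mm above the bench and 12 mm above the housing
- start (a joint): travel of the green button, m: 0 = out, 0.008 = fully in (straight down). A spring pushes it back; it takes 1.5 N to start and 5 N to reach the bottom
- stop_base: the red button with its housing, same size and make as the green one; origin at the centre of the housing's underside. Not to be touched
- pause_base: the yellow button with its housing, same size and make as the green one; origin at the centre of the housing's underside. Not to be touched
- tank: gel tank fixed to the bench, 240 (its x) x 130 (its y) x 60 mm high, with grey side rails reaching 72 mm above the bench along both long sides; origin at the centre of its underside, z up. The open clear chamber is the +x end, the white closed deck the -x end; a thin clear cover (148 x 114 mm, its top 67 mm above the bench) slides between the rails along the tank's x. It cannot come off
- cover (a joint): how far the cover is open, m: 0 = fully shut, against its stop at the tank's +x end; grows as the cover slides towards the tank's -x, up to 0.075. It slides against about 2 N of friction and stays where it is left
- cover_tab (a point): centre of the upright orange tab fixed on the cover: 10 mm thick along the tank's x, 70 mm wide along the tank's y, 30 mm high; this point is its middle, 82 mm above the bench (the tab's top is at 97 mm, its foot on the cover at 67 mm). Moves with the cover; with the cover shut it is 40 mm from the tank's origin along the tank's +x
- bottle_mid (a point): middle of a loose amber bottle with a white cap, 56 mm across, 120 mm tall, upright (this point is 60 mm up)
- vial_mid (a point): middle of a loose small clear vial with a blue cap, 24 mm across, 50 mm tall, upright (this point is 25 mm up)
- beaker_mid (a point): middle of a loose glass beaker, 70 mm across, 85 mm tall, upright (this point is 42 mm up)
Not all that is in view belongs to the job. Leave any black or turquoise look-alike of the part that bears beaker_mid alone.

How it is judged (in metres and radians):
On the way, in this order (a step that is already met when the one before it is completed fails the run):
1. the cover is pushed shut (within 4 mm) (value of joint cover below 0.004 m), for 0.1 s.
2. the green button is pressed in (more than 5 mm of its 8) (value of joint start above 0.005 m), for 0.04 s.
At the end, for the whole second after the job is handed in: The cover is shut to within 4 mm, the green button has been pressed in and is out again (within 1.5 mm), and the bottle, vial and beaker stand upright within 12 mm of where they were (value of joint cover below 0.004 m and value of joint start below 0.0015 m and distance of each of bottle_mid, vial_mid, beaker_mid from where it was at the start of the episode below 0.012 m and angle between each of bottle_mid, vial_mid, beaker_mid's own z axis and vertical below 0.15 rad); the robot touches nothing.
It fails at once if the red button or its housing is touched (contact force between any of the fingers, the arm and stop_base above 0.5 N).
It fails at once if the yellow button or its housing is touched (contact force between any of the fingers, the arm and pause_base above 0.5 N).
It fails at once if the green button is pressed before the cover is shut (value of joint start above 0.003 m and value of joint cover above 0.006 m).
It fails at once if the green button is pressed harder than 25 N (contact force between any of the fingers, the arm and start_base above 25 N).
It fails at once if a bystander is moved by more than 20 mm, lifted or tipped (distance of any of bottle_mid, vial_mid, beaker_mid from where it was at the start of the episode above 0.02 m or angle between any of bottle_mid, vial_mid, beaker_mid's own z axis and vertical above 0.3 rad).
It also fails if it takes over 45 s, if anything falls off the work surface, if the arm or the gripper's body presses on something with over 40 N, if the wrist force passes 120 N, or if a joint passes its speed limit or range.

## Working session

There is one attempt and no reset: what is moved stays moved. The work goes in short steps, Python scripts to look and compute and a shell command to move; the robot and the scene stay as the last step left them, time stands still between calls to the robot, and variables do not carry over. Pictures are saved under pics/ and viewed, at most 10 in all, crops included, and the job is handed in when it is done.

```bash
mkdir -p pics
cat > h.py <<'E'
import numpy as np, cv2, pickle
from station import *
def proj(c,P):
    P=np.atleast_2d(P); q=(c["world_to_cam"]@np.c_[P,np.ones(len(P))].T)[:3]
    q=np.array([q[0],-q[1],-q[2]]); u=c["mtx"]@q; return (u[:2]/u[2]).T
def ray(c,uv):
    W=c["world_to_cam"];R=W[:3,:3];o=-R.T@W[:3,3]
    d=np.linalg.inv(c["mtx"])@[uv[0],uv[1],1]; d=R.T@np.array([d[0],-d[1],-d[2]]); return o,d/np.linalg.norm(d)
def onz(c,uv,z):
    o,d=ray(c,uv); return o+d*(z-o[2])/d[2]
def tri(a,b):
    A=np.zeros((3,3));v=np.zeros(3)
    for o,d in (a,b):
        M=np.eye(3)-np.outer(d,d);A+=M;v+=M@o
    return np.linalg.solve(A,v)
E
python3 - <<'E'
from h import *
cs={n:capture(n) for n in("scene","top")}
for n,c in cs.items():
    print(n,[k for k in c],c["mtx"].round(1).tolist()); cv2.imwrite(f"pics/{n}0.png",cv2.resize(c["color"][:,:,::-1],(800,600)))
pickle.dump(cs,open("c0.pkl","wb"))
for l in "psu start_base start_top stop_base pause_base tank cover_tab bottle_mid vial_mid beaker_mid".split():
    r={n:search_frame(c,l)[:3] for n,c in cs.items()}
    for n in r: print(l,n,[(np.round(x["centre"],1).tolist(),round(float(x["conf"]),2)) for x in r[n]])
    if r["scene"] and r["top"]: print("   tri",tri(*[ray(cs[n],r[n][0]["centre"]) for n in cs]).round(3))
E
```

```text
scene ['color', 'mtx', 'world_to_cam', 'shot'] [[356.2, 0.0, 253.5], [0.0, 356.2, 195.4], [0.0, 0.0, 1.0]]
top ['color', 'mtx', 'world_to_cam', 'shot'] [[399.9, 0.0, 256.7], [0.0, 399.9, 195.0], [0.0, 0.0, 1.0]]
psu scene [([211.8, 174.0], 0.93)]
psu top [([331.4, 171.7], 0.76)]
   tri [ 0.566 -0.218  0.004]
start_base scene [([232.2, 164.3], 0.64)]
start_base top [([307.9, 183.6], 0.81)]
   tri [ 0.529 -0.151  0.079]
start_top scene []
start_top top [([239.5, 181.1], 0.68), ([307.0, 181.4], 0.63)]
stop_base scene [([216.5, 134.9], 0.74)]
stop_base top [([354.9, 186.3], 0.76)]
   tri [ 0.523 -0.264  0.075]
pause_base scene [([224.0, 147.2], 0.7)]
pause_base top [([333.2, 185.5], 0.77), ([246.7, 102.2], 0.63), ([329.3, 170.6], 0.37)]
   tri [ 0.525 -0.211  0.078]
tank scene [([320.8, 317.0], 0.62), ([164.6, 267.6], 0.34)]
tank top [([161.2, 181.3], 0.72)]
   tri [0.531 0.21  0.042]
cover_tab scene [([322.3, 313.1], 0.88)]
cover_tab top [([159.4, 179.1], 0.75)]
   tri [0.533 0.21  0.063]
bottle_mid scene [([163.3, 270.3], 0.81)]
bottle_mid top [([247.8, 104.0], 0.59)]
   tri [ 0.741 -0.002  0.028]
vial_mid scene []
vial_mid top [([237.0, 181.3], 0.45)]
beaker_mid scene [([304.1, 162.2], 0.93), ([317.0, 208.0], 0.9), ([385.5, 224.7], 0.75)]
beaker_mid top [([337.0, 273.7], 0.94), ([194.3, 267.7], 0.82), ([288.4, 250.2], 0.64)]
   tri [ 0.287 -0.247 -0.106]
```

View pics/scene0.png

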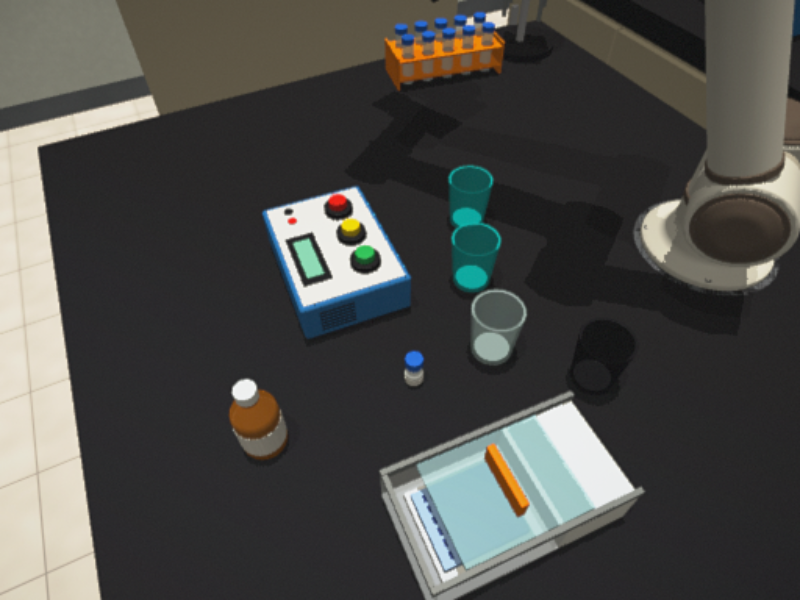

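View pics/top0.png

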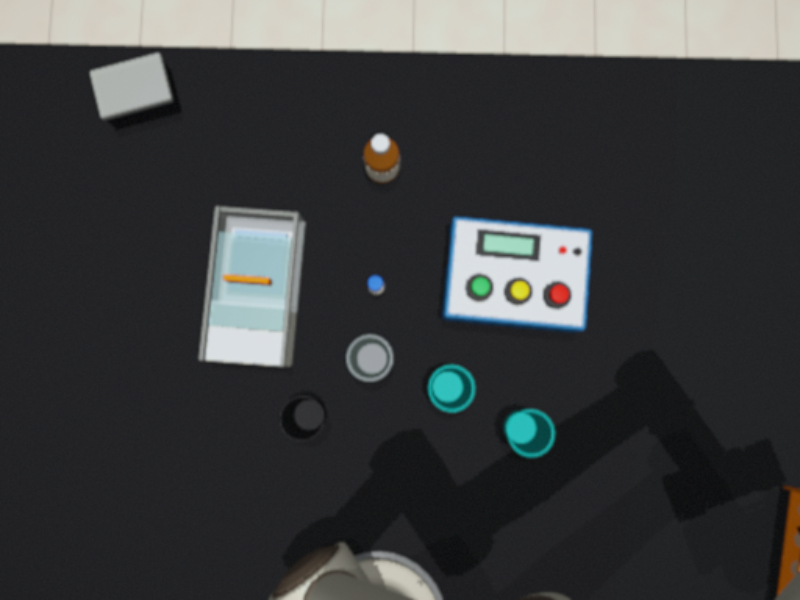

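The scene view shows the tank at lower right (tab at about (507,480) of 800x600), the power supply at (340,260) with green nearest the tank, and the bottle, vial and clear beaker between them. The top view shows the tank's open chamber facing world +x (far), the tab at (247,280), green at (480,287), yellow at (519,291) and red at (558,294).

Run:
```python
from h import *
from scipy.optimize import least_squares
cs=pickle.load(open("c0.pkl","rb"))
def blob(c,lo,hi,near):
    hsv=cv2.cvtColor(c["color"],cv2.COLOR_RGB2HSV); m=cv2.inRange(hsv,lo,hi)
    n,l,s,ce=cv2.connectedComponentsWithStats(m)
    i=min((i for i in range(1,n) if s[i,4]>20),key=lambda i:np.hypot(*(ce[i]-near)))
    return l==i,ce[i],s[i,4]
G={};T={}
for n,c in cs.items():
    k={"scene":(234,163),"top":(307,183)}[n]; G[n]=blob(c,(45,110,50),(80,255,255),k)
    k={"scene":(324,307),"top":(158,179)}[n]; T[n]=blob(c,(5,150,90),(18,255,255),k)
    print(n,"green",G[n][1:],"tab",T[n][1:])
print("green tri",tri(*[ray(cs[n],G[n][1]) for n in cs]),"z.091",[onz(cs[n],G[n][1],.091).round(4) for n in cs])
print("tab tri",tri(*[ray(cs[n],T[n][1]) for n in cs]),"z.082",[onz(cs[n],T[n][1],.082).round(4) for n in cs])
# box silhouette fit: compare moments of rendered hull
def box(p):
    x,y,z,a=p; R=np.array([[np.cos(a),-np.sin(a)],[np.sin(a),np.cos(a)]])
    return np.array([[*(R@[sx*.005,sy*.035]+[x,y]),z+sz*.015] for sx in(-1,1) for sy in(-1,1) for sz in(-1,1)])
def feat(hull):
    M=cv2.moments(np.float32(hull)); return np.array([M["m10"]/M["m00"],M["m01"]/M["m00"]]),np.array([[M["mu20"],M["mu11"]],[M["mu11"],M["mu02"]]])/M["m00"]
def res(p):
    r=[]
    for n,c in cs.items():
        ce,S=feat(cv2.convexHull(np.float32(proj(c,box(p))))[:,0][:,None])
        yx=np.argwhere(T[n][0])[:,::-1]; C=np.cov(yx.T)
        r+=list(ce-yx.mean(0)); d=(S-C); r+=[d[0,0]/15,d[0,1]/15,d[1,1]/15]
    return np.array(r)
s=least_squares(res,[.53,.21,.082,0]); print("tab fit",s.x.round(4),np.degrees(s.x[3]),s.fun.round(2))
c=cs["top"]; P=np.array([onz(c,np.array(q)*.64,.072) for q in[(217,207),(300,212),(291,366),(200,361)]])
print("tank corners\n",P.round(3),"ctr",P.mean(0).round(4)); ax=(P[0]+P[1]-P[2]-P[3])[:2]; print("yaw",np.degrees(np.arctan2(ax[1],ax[0])),"len",np.hypot(*ax)/2)
u=ax/np.hypot(*ax); print("tab along tank x",(s.x[:2]-P.mean(0)[:2])@u,"target",P.mean(0)[:2]+.04*u)
c=cs["top"]
for n,q,z in(("vial",(375,283),.048),("beaker",(370,357),.08),("bottlecap",(380,143),.12),("yellow",(519,291),.094),("red",(558,294),.094)): print(n,onz(c,np.array(q)*.64,z).round(3))
print(sense()["ee_rot"].round(3).tolist(), sense()["tcp_pos"])
```

```text
scene green (array([233.1484375, 162.6640625]), np.int32(128)) tab (array([323.83257919, 306.94117647]), np.int32(442))
top green (array([307.16535433, 182.83464567]), np.int32(127)) tab (array([243.85      , 100.51923077]), np.int32(260))
green tri [ 0.52898311 -0.14805144  0.08696299] z.091 [array([ 0.5304, -0.1443,  0.091 ]), array([ 0.5285, -0.1476,  0.091 ])]
tab tri [0.62574204 0.12102007 0.20887067] z.082 [array([0.5316, 0.2083, 0.082 ]), array([0.7291, 0.0077, 0.082 ])]
tab fit [0.568  0.1291 0.111  0.    ] 0.0 [-42.97 -38.81   0.11  -0.18  -0.43 -54.31  61.78   2.87   0.3   -1.16]
tank corners
 [[0.646 0.263 0.072]
 [0.641 0.133 0.072]
 [0.401 0.137 0.072]
 [0.406 0.277 0.072]] ctr [0.5237 0.2025 0.072 ]
yaw -2.1977829771383326 len 0.2405395738774508
tab along tank x 0.04713196554753505 target [0.56363424 0.20095434]
vial [0.535 0.014 0.048]
beaker [0.417 0.017 0.08 ]
bottlecap [0.738 0.008 0.12 ]
yellow [ 0.521 -0.206  0.094]
red [ 0.518 -0.265  0.094]
[[-0.935, -0.356, -0.0], [-0.356, 0.935, 0.0], [0.0, 0.0, -1.0]] [ 0.2223983  -0.58405766  0.22252748]
```

Run:
```python
from h import *
from scipy.optimize import least_squares
cs=pickle.load(open("c0.pkl","rb"))
T={}
for n,c in cs.items():
    box0={"scene":(300,340,275,335),"top":(138,178,170,190)}[n]
    m=cv2.inRange(cv2.cvtColor(c["color"],cv2.COLOR_RGB2HSV),(3,120,60),(22,255,255)); k=np.zeros_like(m);a=box0;k[a[2]:a[3],a[0]:a[1]]=1
    T[n]=np.argwhere(m*k>0)[:,::-1].astype(float); print(n,len(T[n]),T[n].mean(0))
def hull(p,n):
    x,y,z,a=p; R=np.array([[np.cos(a),-np.sin(a)],[np.sin(a),np.cos(a)]])
    B=np.array([[*(R@[sx*.005,sy*.035]+[x,y]),z+sz*.015] for sx in(-1,1) for sy in(-1,1) for sz in(-1,1)])
    return cv2.convexHull(np.float32(proj(cs[n],B)))
def res(p):
    r=[]
    for n in cs:
        M=cv2.moments(hull(p,n)); A=M["m00"]; C=np.cov(T[n].T)
        r+=[M["m10"]/A-T[n][:,0].mean(),M["m01"]/A-T[n][:,1].mean(),(M["mu20"]/A-C[0,0])/15,(M["mu11"]/A-C[0,1])/15,(M["mu02"]/A-C[1,1])/15]
    return np.array(r)
s=least_squares(res,[.53,.21,.082,0]); print("tab fit",s.x.round(4),np.degrees(s.x[3]),s.fun.round(2))
x,y,_,a=s.x;S=8
c=cs["top"]; im=cv2.resize(c["color"][125:240,120:200,::-1],None,fx=5,fy=5,interpolation=cv2.INTER_CUBIC)
def draw(im,c,P,col,o,f): cv2.polylines(im,[np.int32((proj(c,P)-o+.5)*f)],True,col,1)
R=np.array([[np.cos(a),-np.sin(a)],[np.sin(a),np.cos(a)]])
im2=cv2.resize(cs["scene"]["color"][240:384,230:420,::-1],None,fx=4,fy=4,interpolation=cv2.INTER_CUBIC)[:575]
for open_,col in((.025,(0,0,255)),(.035,(0,255,0))):
    ctr=np.array([x,y])+R@[-.04+open_,0]
    P=np.array([[*(R@[sx*.12,sy*.065]+ctr),.072] for sx,sy in((1,1),(1,-1),(-1,-1),(-1,1))])
    draw(im,c,P,col,[120,125],5); draw(im2,cs["scene"],P,col,[230,240],4); print(open_,ctr)
h=lambda n:hull(s.x,n)[:,0]
cv2.polylines(im,[np.int32((h("top")-[120,125]+.5)*5)],True,(255,0,0)); cv2.polylines(im2,[np.int32((h("scene")-[230,240]+.5)*4)],True,(255,0,0))
cv2.imwrite("pics/topt.png",im); cv2.imwrite("pics/scenet.png",im2)
```

```text
scene 462 [323.68614719 306.91558442]
top 113 [157.67256637 178.46017699]
tab fit [0.5314 0.2083 0.0809 0.    ] 0.001824868392444392 [ 0.76  0.85  0.97  0.63  0.27  0.29  0.51  0.74 -0.25  0.07]
0.025 [0.5163637  0.20829612]
0.035 [0.5263637  0.20829644]
```

View pics/topt.png

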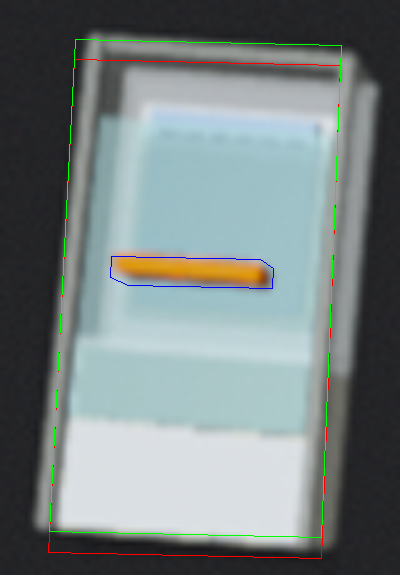

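View pics/scenet.png

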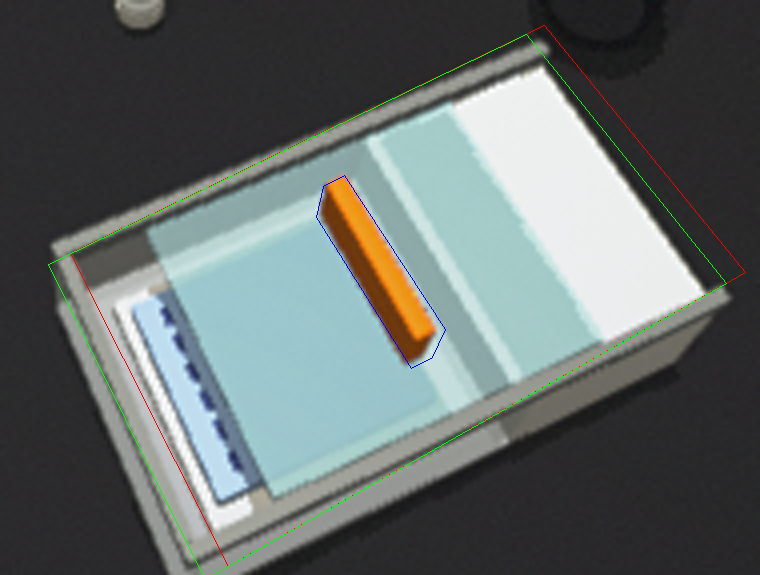

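The overlays show the tab fit stayed at its starting yaw (about 2.5° off, finite-difference step too small). I refit with a proper step.

Run:
```python
from h import *
from scipy.optimize import least_squares
cs=pickle.load(open("c0.pkl","rb"))
T={}
for n,c in cs.items():
    a={"scene":(300,340,275,335),"top":(138,178,170,190)}[n]
    m=cv2.inRange(cv2.cvtColor(c["color"],cv2.COLOR_RGB2HSV),(3,120,60),(22,255,255)); k=np.zeros_like(m);k[a[2]:a[3],a[0]:a[1]]=1
    T[n]=np.argwhere(m*k>0)[:,::-1].astype(float)
def res(p):
    x,y,z,a=p; R=np.array([[np.cos(a),-np.sin(a)],[np.sin(a),np.cos(a)]]); r=[]
    B=np.array([[*(R@[sx*.005,sy*.035]+[x,y]),z+sz*.015] for sx in(-1,1) for sy in(-1,1) for sz in(-1,1)])
    for n in cs:
        M=cv2.moments(cv2.convexHull(np.float32(proj(cs[n],B)))); A=M["m00"]; C=np.cov(T[n].T)
        r+=[M["m10"]/A-T[n][:,0].mean(),M["m01"]/A-T[n][:,1].mean(),(M["mu20"]/A-C[0,0])/15,(M["mu11"]/A-C[0,1])/15,(M["mu02"]/A-C[1,1])/15]
    return np.array(r)
s=least_squares(res,[.53,.21,.082,-.04],diff_step=1e-2,x_scale=[.01,.01,.01,.05],method="trf"); print("tab fit",s.x.round(4),np.degrees(s.x[3]),s.fun.round(2))
c=cs["scene"]
o=np.array([230,240])
P=np.array([onz(c,np.array(q)/4-.5+o,.072) for q in[(190,570),(55,245),(540,42),(728,297)]])
print(P.round(3).tolist(),P.mean(0))
t=cs["top"]; P=np.array([onz(t,np.array(q)/5-.5+[120,125],.072) for q in[(88,38),(347,55),(328,545),(38,525)]]); print(P.round(3).tolist(),P.mean(0))
for n,q in(("red",(337,205)),("yellow",(350,229)),("green",(366,255))): print(n,onz(c,np.array(q)*.64,.094).round(3))
for n,q,z in(("vial",(414,360),.048),("beaker",(498,313),.08),("bottlecap",(244,390),.12)): print(n,onz(c,np.array(q)*.64,z).round(3))
```

```text
tab fit [ 0.5324  0.2075  0.0837 -0.046 ] -2.6378081826870843 [ 0.15  0.09  0.52  0.42  0.79  0.35 -0.1   0.77 -0.    0.09]
[[0.649, 0.268, 0.072], [0.64, 0.137, 0.072], [0.403, 0.149, 0.072], [0.41, 0.278, 0.072]] [0.52572853 0.20807353 0.072     ]
[[0.647, 0.267, 0.072], [0.642, 0.14, 0.072], [0.403, 0.14, 0.072], [0.409, 0.279, 0.072]] [0.52527666 0.20677149 0.072     ]
red [ 0.525 -0.254  0.094]
yellow [ 0.529 -0.197  0.094]
green [ 0.53  -0.139  0.094]
vial [0.537 0.016 0.048]
beaker [0.418 0.02  0.08 ]
bottlecap [0.74 0.01 0.12]
```

```bash
python3 -m pendant '[{"x":0.04,"y":0.13,"rz":-0.03,"claw":0},{"x":0.08,"y":0.26,"rz":-0.06,"claw":0},{"x":0.12,"y":0.39,"rz":-0.09,"claw":0},{"x":0.16,"y":0.52,"rz":-0.12,"claw":0},{"x":0.2,"y":0.65,"rz":-0.13,"claw":0},{"x":0.24,"y":0.78,"rz":-0.13,"claw":0},{"x":0.28,"y":0.9,"rz":-0.13,"claw":0},{"x":0.32,"y":1,"rz":-0.13,"claw":0}]'
python3 -m pendant '[{"x":0.04,"y":0.13,"claw":0},{"x":0.08,"y":0.26,"claw":0},{"x":0.12,"y":0.39,"claw":0},{"x":0.16,"y":0.52,"claw":0},{"x":0.2,"y":0.65,"claw":0},{"x":0.24,"y":0.78,"claw":0},{"x":0.28,"y":0.9,"claw":0},{"x":0.32,"y":1,"claw":0}]'
python3 -m pendant '[{"x":0.05,"y":0.15,"claw":0},{"x":0.1,"y":0.3,"claw":0},{"x":0.15,"y":0.45,"claw":0},{"x":0.2,"y":0.6,"claw":0},{"x":0.25,"y":0.75,"claw":0},{"x":0.3,"y":0.9,"claw":0},{"x":0.32,"y":1,"claw":0},{"x":0.32,"y":1,"claw":0}]'
python3 -c "
from h import *
s=sense();print(s['tcp_pos'],s['ee_rot'].round(3).tolist(),s['joints'])"
```

```text
[ 0.2223983  -0.58405766  0.22252748] [[-0.935, -0.356, -0.0], [-0.356, 0.935, 0.0], [0.0, 0.0, -1.0]] [-5.43394587e+01  2.20428083e+01  4.51090419e-01 -6.96268040e-05
 -6.84113212e+01 -1.48158529e+01]$[0]: bad value
$[0]: bad value
$[0]: bad value
```

```bash
python3 -m pendant '[{"x":0.04,"y":0.13,"z":0,"rx":0,"ry":0,"rz":-0.03,"claw":0},{"x":0.08,"y":0.26,"z":0,"rx":0,"ry":0,"rz":-0.06,"claw":0},{"x":0.12,"y":0.39,"z":0,"rx":0,"ry":0,"rz":-0.09,"claw":0},{"x":0.16,"y":0.52,"z":0,"rx":0,"ry":0,"rz":-0.12,"claw":0},{"x":0.2,"y":0.65,"z":0,"rx":0,"ry":0,"rz":-0.13,"claw":0},{"x":0.24,"y":0.78,"z":0,"rx":0,"ry":0,"rz":-0.13,"claw":0},{"x":0.28,"y":0.9,"z":0,"rx":0,"ry":0,"rz":-0.13,"claw":0},{"x":0.32,"y":1,"z":0,"rx":0,"ry":0,"rz":-0.13,"claw":0}]'
```

```text
time_s: 2.1
tcp_pos: [0.3026, -0.333, 0.2228]
ee_rot: [[-0.999, 0.044, 0.001], [0.044, 0.999, -0.0], [-0.001, -0.0, -1.0]]
wrist_force: [-0.3, -0.8, -1.4]
gripper_width: 0.173
gripper_force: 0.0
```

Now on to (0.493, 0.208).

```bash
python3 -m pendant '[{"x":0.05,"y":0.15,"z":0,"rx":0,"ry":0,"rz":0,"claw":0},{"x":0.1,"y":0.3,"z":0,"rx":0,"ry":0,"rz":0,"claw":0},{"x":0.15,"y":0.45,"z":0,"rx":0,"ry":0,"rz":0,"claw":0},{"x":0.2,"y":0.6,"z":0,"rx":0,"ry":0,"rz":0,"claw":0},{"x":0.25,"y":0.75,"z":0,"rx":0,"ry":0,"rz":0,"claw":0},{"x":0.3,"y":0.9,"z":0,"rx":0,"ry":0,"rz":0,"claw":0},{"x":0.36,"y":1,"z":0,"rx":0,"ry":0,"rz":0,"claw":0},{"x":0.36,"y":1,"z":0,"rx":0,"ry":0,"rz":0,"claw":0}]'
python3 -m pendant '[{"x":0.05,"y":0.16,"z":0,"rx":0,"ry":0,"rz":0,"claw":0},{"x":0.1,"y":0.32,"z":0,"rx":0,"ry":0,"rz":0,"claw":0},{"x":0.15,"y":0.5,"z":0,"rx":0,"ry":0,"rz":0,"claw":0},{"x":0.2,"y":0.67,"z":0,"rx":0,"ry":0,"rz":0,"claw":0},{"x":0.25,"y":0.84,"z":0,"rx":0,"ry":0,"rz":0,"claw":0},{"x":0.3,"y":1,"z":0,"rx":0,"ry":0,"rz":0,"claw":0},{"x":0.36,"y":1,"z":0,"rx":0,"ry":0,"rz":0,"claw":0},{"x":0.36,"y":1,"z":0,"rx":0,"ry":0,"rz":0,"claw":0}]'
```

```text
time_s: 3.1
tcp_pos: [0.3932, -0.0829, 0.2228]
ee_rot: [[-0.999, 0.042, 0.001], [0.042, 0.999, 0.0], [-0.001, 0.0, -1.0]]
wrist_force: [-0.1, -0.5, -0.1]
gripper_width: 0.007
gripper_force: 0.0
time_s: 4.1
tcp_pos: [0.4828, 0.1651, 0.2221]
ee_rot: [[-0.999, 0.046, -0.001], [0.046, 0.999, -0.001], [0.001, -0.001, -1.0]]
wrist_force: [-0.1, 0.2, -0.1]
gripper_width: 0.003
gripper_force: 0.0
```

```bash
python3 -m pendant '[{"x":0.04,"y":0.1,"z":0,"rx":0,"ry":0,"rz":0,"claw":0},{"x":0.04,"y":0.175,"z":-0.08,"rx":0,"ry":0,"rz":0,"claw":0},{"x":0.04,"y":0.175,"z":-0.2,"rx":0,"ry":0,"rz":0,"claw":0},{"x":0.04,"y":0.175,"z":-0.32,"rx":0,"ry":0,"rz":0,"claw":0},{"x":0.04,"y":0.175,"z":-0.44,"rx":0,"ry":0,"rz":0,"claw":0},{"x":0.04,"y":0.175,"z":-0.53,"rx":0,"ry":0,"rz":0,"claw":0},{"x":0.04,"y":0.175,"z":-0.575,"rx":0,"ry":0,"rz":0,"claw":0},{"x":0.04,"y":0.175,"z":-0.575,"rx":0,"ry":0,"rz":0,"claw":0}]'
python3 - <<'E'
from h import *
c=capture("scene"); cv2.imwrite("pics/s1.png",cv2.resize(c["color"][200:384,210:450,::-1],None,fx=3,fy=3))
E
```

```text
time_s: 5.1
tcp_pos: [0.4921, 0.2087, 0.0786]
ee_rot: [[-0.999, 0.046, -0.001], [0.046, 0.999, -0.001], [0.001, -0.001, -1.0]]
wrist_force: [0.2, -0.7, 0.2]
gripper_width: 0.003
gripper_force: 0.0
```

View pics/s1.png

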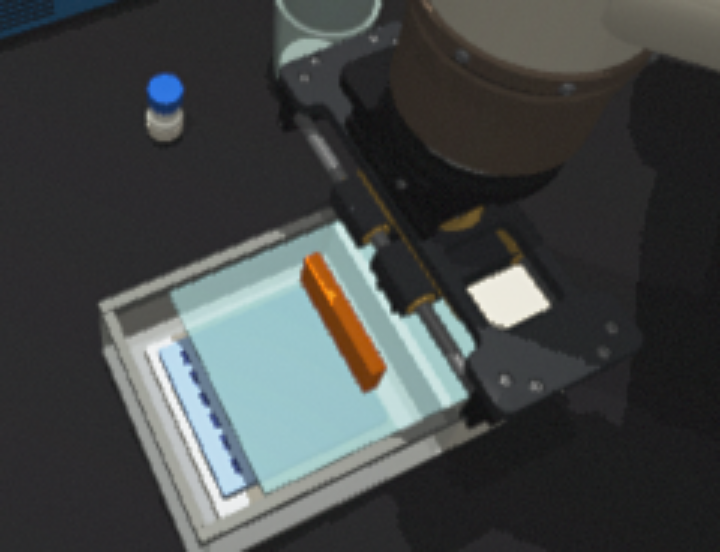

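The gripper stands behind the tab (tab at about (343,320) of the crop), clear of everything. Push.

```bash
python3 -m pendant '[{"x":0.04,"y":-0.002,"z":0,"rx":0,"ry":0,"rz":0,"claw":0},{"x":0.08,"y":-0.004,"z":0,"rx":0,"ry":0,"rz":0,"claw":0},{"x":0.1,"y":-0.005,"z":0,"rx":0,"ry":0,"rz":0,"claw":0},{"x":0.12,"y":-0.006,"z":0,"rx":0,"ry":0,"rz":0,"claw":0},{"x":0.14,"y":-0.007,"z":0,"rx":0,"ry":0,"rz":0,"claw":0},{"x":0.16,"y":-0.008,"z":0,"rx":0,"ry":0,"rz":0,"claw":0},{"x":0.18,"y":-0.009,"z":0,"rx":0,"ry":0,"rz":0,"claw":0},{"x":0.2,"y":-0.01,"z":0,"rx":0,"ry":0,"rz":0,"claw":0}]'
python3 -m pendant '[{"x":0.003,"y":0,"z":0,"rx":0,"ry":0,"rz":0,"claw":0},{"x":0.006,"y":0,"z":0,"rx":0,"ry":0,"rz":0,"claw":0},{"x":0.009,"y":0,"z":0,"rx":0,"ry":0,"rz":0,"claw":0},{"x":0.012,"y":0,"z":0,"rx":0,"ry":0,"rz":0,"claw":0},{"x":0.014,"y":0,"z":0,"rx":0,"ry":0,"rz":0,"claw":0},{"x":0.016,"y":0,"z":0,"rx":0,"ry":0,"rz":0,"claw":0},{"x":0.018,"y":0,"z":0,"rx":0,"ry":0,"rz":0,"claw":0},{"x":0.02,"y":0,"z":0,"rx":0,"ry":0,"rz":0,"claw":0}]'
```

```text
time_s: 6.15
tcp_pos: [0.5426, 0.207, 0.0787]
ee_rot: [[-0.999, 0.045, -0.0], [0.045, 0.999, -0.0], [0.0, -0.0, -1.0]]
wrist_force: [-2.0, -0.3, 1.5]
gripper_width: 0.008
gripper_force: 1.1
time_s: 7.15
tcp_pos: [0.5473, 0.2071, 0.0786]
ee_rot: [[-0.999, 0.045, -0.0], [0.045, 0.999, -0.0], [0.0, -0.0, -1.0]]
wrist_force: [-1.9, -1.5, -0.3]
gripper_width: 0.006
gripper_force: 1.0
```

Friction only (2 N); creep on to the stop.

```bash
python3 -m pendant '[{"x":0.002,"y":0,"z":0,"rx":0,"ry":0,"rz":0,"claw":0},{"x":0.004,"y":0,"z":0,"rx":0,"ry":0,"rz":0,"claw":0},{"x":0.006,"y":0,"z":0,"rx":0,"ry":0,"rz":0,"claw":0},{"x":0.008,"y":0,"z":0,"rx":0,"ry":0,"rz":0,"claw":0},{"x":0.01,"y":0,"z":0,"rx":0,"ry":0,"rz":0,"claw":0},{"x":0.012,"y":0,"z":0,"rx":0,"ry":0,"rz":0,"claw":0},{"x":0.014,"y":0,"z":0,"rx":0,"ry":0,"rz":0,"claw":0},{"x":0.016,"y":0,"z":0,"rx":0,"ry":0,"rz":0,"claw":0}]'
```

```text
time_s: 8.15
tcp_pos: [0.5491, 0.2071, 0.0787]
ee_rot: [[-0.999, 0.045, -0.005], [0.045, 0.999, -0.001], [0.005, -0.001, -1.0]]
wrist_force: [-10.4, 1.1, 4.2]
gripper_width: 0.004
gripper_force: 5.3
```

It's on its stop (10 N, TCP lagging its command). Back off, rise, and look from both cameras.

```bash
python3 -m pendant '[{"x":-0.06,"y":0,"z":0,"rx":0,"ry":0,"rz":0,"claw":0},{"x":-0.1,"y":0,"z":0,"rx":0,"ry":0,"rz":0,"claw":0},{"x":-0.1,"y":0,"z":0.15,"rx":0,"ry":0,"rz":0,"claw":0},{"x":-0.1,"y":0,"z":0.32,"rx":0,"ry":0,"rz":0,"claw":0},{"x":-0.1,"y":-0.2,"z":0.5,"rx":0,"ry":0,"rz":0,"claw":0},{"x":-0.1,"y":-0.45,"z":0.5,"rx":0,"ry":0,"rz":0,"claw":0},{"x":-0.1,"y":-0.7,"z":0.5,"rx":0,"ry":0,"rz":0,"claw":0},{"x":-0.1,"y":-0.8,"z":0.5,"rx":0,"ry":0,"rz":0,"claw":0}]'
python3 - <<'E'
from h import *
cs={n:capture(n) for n in("scene","top")}
a=cs["scene"]["color"][100:384,150:450,::-1];b=cs["top"]["color"][80:290,120:400,::-1]
im=np.zeros((600,800,3),np.uint8)
a=cv2.resize(a,(422,400));b=cv2.resize(b,(373,280));im[:400,:422]=a;im[:280,427:]=b;cv2.imwrite("pics/m2.png",im[:400])
for n,c in cs.items():
    m=cv2.inRange(cv2.cvtColor(c["color"],cv2.COLOR_RGB2HSV),(3,120,60),(22,255,255))
    k={"scene":(280,340,270,340),"top":(138,178,155,190)}[n]; w=np.argwhere(m[k[2]:k[3],k[0]:k[1]])
    if len(w)>40: print(n,len(w),onz(c,(w.mean(0)+[k[2],k[0]])[::-1],.083))
    for l in("start_base","stop_base","pause_base"): print(n,l,[(onz(c,r["centre"],.082).round(3).tolist(),round(float(r["conf"]),2)) for r in search_frame(c,l)[:2]])
E
```

```text
time_s: 9.15
tcp_pos: [0.5263, 0.0048, 0.2046]
ee_rot: [[-0.999, 0.047, 0.003], [0.047, 0.999, 0.0], [-0.003, 0.0, -1.0]]
wrist_force: [0.3, 0.3, -0.7]
gripper_width: 0.006
gripper_force: 0.0
scene 445 [0.56517051 0.20649561 0.083     ]
scene start_base [([0.527, -0.151, 0.082], 0.75)]
scene stop_base [([0.527, -0.253, 0.082], 0.81)]
scene pause_base [([0.526, -0.212, 0.082], 0.76)]
top start_base [([0.528, -0.145, 0.082], 0.73)]
top stop_base [([0.518, -0.261, 0.082], 0.48)]
top pause_base [([0.521, -0.21, 0.082], 0.72)]
```

View pics/m2.png

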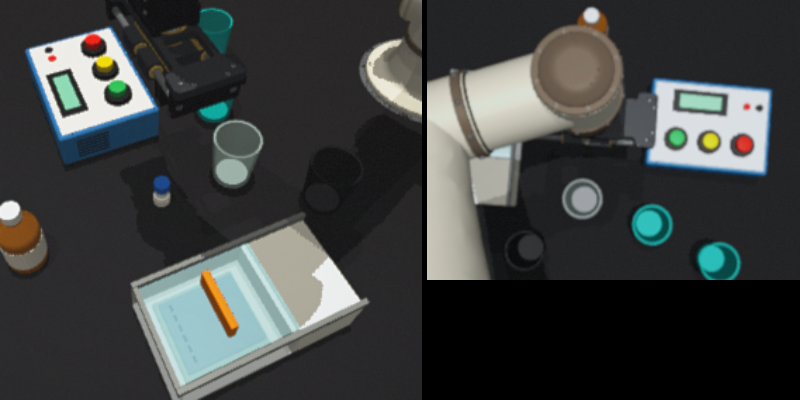

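The cover (tab at (219,302)) now reaches the tank's far end, with the tab at x=0.565 as predicted for shut; bottle, vial and beaker are undisturbed. Green button at (0.529, -0.147).

```bash
python3 -m pendant '[{"x":0.01,"y":-0.2,"z":0,"rx":0,"ry":0,"rz":0,"claw":0},{"x":0.01,"y":-0.4,"z":0,"rx":0,"ry":0,"rz":0,"claw":0},{"x":0.01,"y":-0.55,"z":0,"rx":0,"ry":0,"rz":0,"claw":0},{"x":0.01,"y":-0.605,"z":0,"rx":0,"ry":0,"rz":0,"claw":0},{"x":0.01,"y":-0.605,"z":-0.12,"rx":0,"ry":0,"rz":0,"claw":0},{"x":0.01,"y":-0.605,"z":-0.25,"rx":0,"ry":0,"rz":0,"claw":0},{"x":0.01,"y":-0.605,"z":-0.36,"rx":0,"ry":0,"rz":0,"claw":0},{"x":0.01,"y":-0.605,"z":-0.4,"rx":0,"ry":0,"rz":0,"claw":0}]'
python3 - <<'E'
from h import *
c=capture("scene"); cv2.imwrite("pics/s3.png",cv2.resize(c["color"][100:230,150:290,::-1],None,fx=4,fy=4)); print(sense()["tcp_pos"])
E
```

```text
time_s: 10.55
tcp_pos: [0.5283, -0.143, 0.1022]
ee_rot: [[-0.999, 0.043, -0.003], [0.043, 0.999, 0.0], [0.003, -0.0, -1.0]]
wrist_force: [0.3, 0.5, -0.3]
gripper_width: 0.006
gripper_force: 0.0
[ 0.52818234 -0.14310976  0.10183603]
```

View pics/s3.png

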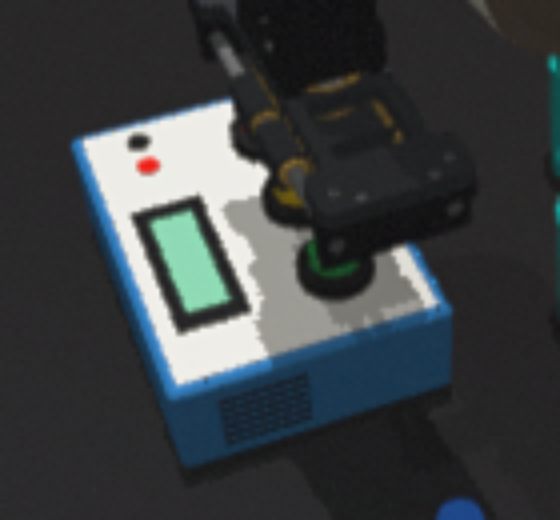

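The finger tips are over the green button (around (335,265) of the crop), clear of yellow. Press slowly.

```bash
python3 -m pendant '[{"x":0.003,"y":-0.013,"z":-0.01,"rx":0,"ry":0,"rz":0,"claw":0},{"x":0.003,"y":-0.013,"z":-0.02,"rx":0,"ry":0,"rz":0,"claw":0},{"x":0.003,"y":-0.013,"z":-0.03,"rx":0,"ry":0,"rz":0,"claw":0},{"x":0.003,"y":-0.013,"z":-0.038,"rx":0,"ry":0,"rz":0,"claw":0},{"x":0.003,"y":-0.013,"z":-0.045,"rx":0,"ry":0,"rz":0,"claw":0},{"x":0.003,"y":-0.013,"z":-0.052,"rx":0,"ry":0,"rz":0,"claw":0},{"x":0.003,"y":-0.013,"z":-0.058,"rx":0,"ry":0,"rz":0,"claw":0},{"x":0.003,"y":-0.013,"z":-0.06,"rx":0,"ry":0,"rz":0,"claw":0}]'
```

```text
time_s: 11.6
tcp_pos: [0.5298, -0.1474, 0.089]
ee_rot: [[-0.999, 0.044, 0.0], [0.044, 0.999, -0.0], [-0.0, -0.0, -1.0]]
wrist_force: [-0.9, 0.2, 4.8]
gripper_width: 0.006
gripper_force: 1.8
```

```bash
python3 -m pendant '[{"x":0,"y":0,"z":-0.001,"rx":0,"ry":0,"rz":0,"claw":0},{"x":0,"y":0,"z":-0.002,"rx":0,"ry":0,"rz":0,"claw":0},{"x":0,"y":0,"z":-0.003,"rx":0,"ry":0,"rz":0,"claw":0},{"x":0,"y":0,"z":-0.004,"rx":0,"ry":0,"rz":0,"claw":0},{"x":0,"y":0,"z":-0.005,"rx":0,"ry":0,"rz":0,"claw":0},{"x":0,"y":0,"z":-0.006,"rx":0,"ry":0,"rz":0,"claw":0},{"x":0,"y":0,"z":-0.006,"rx":0,"ry":0,"rz":0,"claw":0},{"x":0,"y":0,"z":-0.006,"rx":0,"ry":0,"rz":0,"claw":0}]'
```

```text
time_s: 12.6
tcp_pos: [0.5298, -0.1473, 0.0874]
ee_rot: [[-0.999, 0.045, 0.0], [0.045, 0.999, -0.0], [-0.0, -0.0, -1.0]]
wrist_force: [-0.5, -0.3, 4.7]
gripper_width: 0.009
gripper_force: 2.2
```

```bash
python3 -m pendant '[{"x":0,"y":0,"z":-0.001,"rx":0,"ry":0,"rz":0,"claw":0},{"x":0,"y":0,"z":-0.002,"rx":0,"ry":0,"rz":0,"claw":0},{"x":0,"y":0,"z":-0.003,"rx":0,"ry":0,"rz":0,"claw":0},{"x":0,"y":0,"z":-0.004,"rx":0,"ry":0,"rz":0,"claw":0},{"x":0,"y":0,"z":-0.005,"rx":0,"ry":0,"rz":0,"claw":0},{"x":0,"y":0,"z":-0.006,"rx":0,"ry":0,"rz":0,"claw":0},{"x":0,"y":0,"z":-0.007,"rx":0,"ry":0,"rz":0,"claw":0},{"x":0,"y":0,"z":-0.008,"rx":0,"ry":0,"rz":0,"claw":0}]'
```

```text
time_s: 13.6
tcp_pos: [0.5299, -0.1474, 0.0863]
ee_rot: [[-0.999, 0.044, 0.001], [0.044, 0.999, -0.0], [-0.001, -0.0, -1.0]]
wrist_force: [-1.9, 0.9, 11.4]
gripper_width: 0.004
gripper_force: 5.4
```

At the bottom (11 N, z = 0.086). Withdraw up and towards the robot's clear side.

```bash
python3 -m pendant '[{"x":0,"y":0,"z":0.05,"rx":0,"ry":0,"rz":0,"claw":0},{"x":0,"y":0,"z":0.15,"rx":0,"ry":0,"rz":0,"claw":0},{"x":0,"y":0,"z":0.3,"rx":0,"ry":0,"rz":0,"claw":0},{"x":0,"y":0,"z":0.5,"rx":0,"ry":0,"rz":0,"claw":0},{"x":-0.2,"y":-0.2,"z":0.6,"rx":0,"ry":0,"rz":0,"claw":0},{"x":-0.4,"y":-0.4,"z":0.6,"rx":0,"ry":0,"rz":0,"claw":0},{"x":-0.5,"y":-0.6,"z":0.6,"rx":0,"ry":0,"rz":0,"claw":0},{"x":-0.5,"y":-0.7,"z":0.6,"rx":0,"ry":0,"rz":0,"claw":0}]'
python3 - <<'E'
from h import *
old=pickle.load(open("c0.pkl","rb"))
c=capture("scene"); cv2.imwrite("pics/s4.png",cv2.resize(c["color"][:,:,::-1],(800,600))); print(sense()["wrist_force"])
E
```

```text
time_s: 14.6
tcp_pos: [0.402, -0.3232, 0.2352]
ee_rot: [[-0.999, 0.047, -0.001], [0.047, 0.999, 0.001], [0.001, 0.001, -1.0]]
wrist_force: [1.0, -0.4, 0.3]
gripper_width: 0.006
gripper_force: 0.0
[ 1.0344249  -1.92570689  0.62398613]
```

View pics/s4.png

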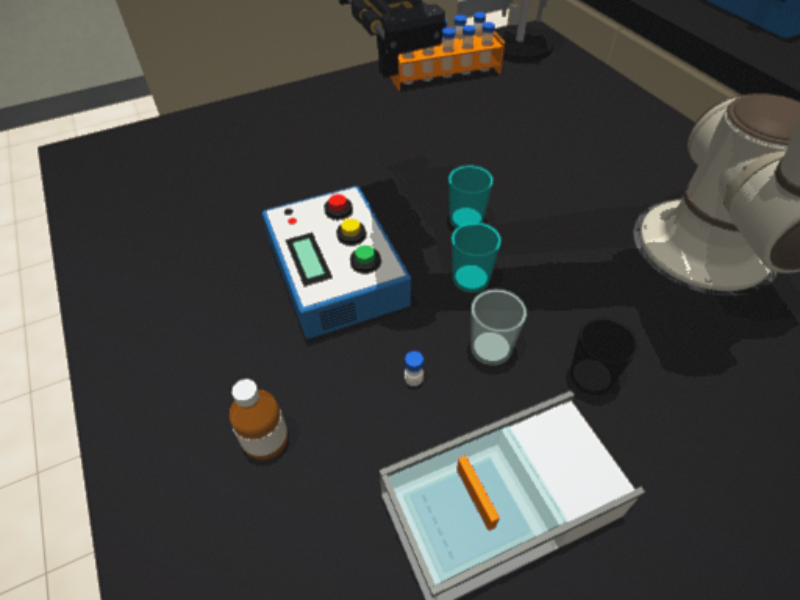

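The cover is shut (tab at (478,490)), the green button is out again at (366,255), and the bottle, vial and beaker are where they started. The gripper at (410,30) is up in the air and clear.

```bash
python3 -c "
from station import *
print(finish_job())"
```

```text
the job is handed in; nothing more can be done
None
```

I pushed the cover to its stop, pressed the green button fully in until it bottomed out at about 11 N, let it spring back, withdrew clear of everything, and handed the job in; no verdict was returned.

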